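Let the instrument lift down on its release valve

ROBOT

A 6-joint arm with a two-finger parallel gripper is mounted at the origin on a cart in front of the work surface, level with it; the furniture and walls round the work are solid. World frame = base frame: x ahead of the robot, y to its left, z up, the work surface at z = 0. Lengths are in m, angles in degrees, forces in N, time in s.
With the tool pointing down it reaches from about 0.25 to 0.725 m from the base axis. Payload 9.7 kg.
Tool frame: the origin (TCP) lies midway between the tips of the shut fingers; the grasp point (between the pads) lies 19 mm behind it; z points along the fingers, y is the line along which they close (so a half turn about z gives the same grasp; the last joint's range is limited). The gripper opens to 85 mm and grips with 20 to 120 N. Pads are 22 mm wide; open, the fingers measure 114 mm over their backs; the gripper's body (76 mm by 85 mm) begins 54 mm behind the grasp point. The pads swing forward as they close: fully open they stand 13 mm farther back than shut.
Start: joints at [-68.64, 4.979, 10.078, 95.1, 0, 90], TCP at [0.2, -0.512, 0.231] pointing down, gripper open.
Joint ranges: [-179.16, 179.16], [-48.56, 103.87], [-65.8, 70.77], [-126.05, 130.52], [-82.76, 87.17], [-180, 180]. Speed limits (degrees/s): [127.2, 127.2, 147.25, 180, 180, 180].

INTERFACE

Orientations are given as [roll, pitch, yaw] about the fixed x, y, z axes, in that order (R = Rz(yaw) Ry(pitch) Rx(roll)).
In Python, from workcell import * gives the robot as it stands.
- The arm moves only by the tool servo_tool, never from a script. Its argument "moves" is a list of rows, each a list of 4 numbers: the shift along the world's x, y, z in parts of the range, where 1.0 means 100 cm, then the turn about the world's z in shares of 2 rad (1.0 is 2 rad). A call has 1 to 20 rows; each row is the pose to reach, as a shift and turn from the pose commanded when the call began; what a row does not reach only later rows make up. A row lasts 1/12 s, in which the tool goes at most 41.7 mm and 7.16 degrees, less where a joint would pass 70% of its speed; a pose out of reach is approached as far as the arm can. A call with a gripper value outside its range is refused whole. "claw" is the closure, from 0 (fully open) to 1 (shut), set as the call begins (left out, the last holds). The fingers move at their own pace and stop on an object; "force" is the grip in N (left out, the last holds). Time passes only in rows, so rows that repeat a pose let the fingers close. It gives the time, the measured TCP pose, the force, the opening and the grip force at its end, in the units of the state.
- get_obs(): the state, without advancing time (a new reading comes with each control period).
- camera(name): name is "side" or "top" or "wrist"; returns the picture (384x512x3 uint8, red, green, blue); there is no depth.
- get_calibration(name): a dict with "fx", "fy", "cx", "cy" (pixels), "rvec" (rotation vector, rad) and "tvec" (3), from world to camera coordinates, as OpenCV has them; the wrist camera has in their place "tool_from_camera" (4x4, takes a point from camera to tool coordinates, whose origin is the TCP and whose axes are the flange's). Camera axes: x right, y down, z forward; pixel columns grow to the right and rows downward; lengths in m; the calibration is good to about 2 mm. A picture is of the moment at which its call begins: read the wrist's pose just before it. get_calibration takes no time and is no camera call.
- job_done(): hands the job in; it is judged then, once.
The state is a dict: "time": time; "q": joint angles; "qd": joint speeds; "joint_efforts": joint torques, N m; "ee_pos": TCP position; "tcp_rot": TCP orientation; "wrist_force": force on the tool from outside, world axes, zero at the start; "torque": the same for the moment, N m; "opening": finger opening in m; "grasp_force": force on a finger pad.
Only numpy, scipy, OpenCV 4.12 (cv2) and the standard library are available. Lean on these libraries where they do the work, as an engineer would, in place of code of your own. Each camera call takes 0.05 s, during which the arm holds its last target. There are 200 camera calls.

TASK

The cart is to be moved, so bring the raised hydraulic instrument lift down: set the loose crank key fully down on the square stem of the lift's release valve and let go of it, then take it again by the knob at the end of its arm. With the knob, crack the valve open a fraction of a turn (anticlockwise seen from above) so that the tray sinks by itself, slowly (no faster than about 5 cm a second), with the kidney dish and the vial left standing on it, until it rests on its stops. Then turn the valve fully closed again and leave the key sitting on the stem; do not push on the lift or its tray by hand.

Things in the scene. Friction and masses are not known exactly. Their poses are not given: they have to be found in the camera images.
- crank_key: Loose dark steel crank key, 0.25 kg, lying flat. Square hub 32 x 32 mm, 34 mm tall, with a vertical square through-hole 18 mm wide; flat arm 16 mm wide, 10 mm thick, flush with the underside, along +x; at its end, 95 mm from the hub's axis, a black upright knob. Origin: on the hub's axis at its underside; z up, hub flats face x and y. Its mass is mostly in the hub: carry it by the hub.
- knob_grip (a point): Point on the axis of the crank key's round upright knob, 95 mm from the hub's axis and 32 mm above the key's underside. The knob is 18 mm in diameter, straight from 20 to 40 mm above the underside, its top at 48 mm. Axes as the key's.
- lift: Fixed table-top hydraulic lift: grey base plate, white barrel, chrome ram, steel tray on top. Origin on the worktop under the valve stem; +x points to the ram's axis, 180 mm away. Tray 140 (x) by 220 mm (y), its edge 110 mm from the stem's axis, rim 246 mm above the worktop when raised, 156 when down. Valve block, 50 x 50 mm, 42 mm high, on a tongue of the base on the side nearest the robot.
- valve_seat (a point): Centre of the valve's round gland face (34 mm wide, 50 mm above the worktop); from it rises the steel square stem, 16 mm across flats, 30 mm tall, its top 9 mm tapered to 9 mm across. The key's underside rests on this face when fully home. Axes turn with the stem: z up, x and y square to its flats. The key fits in any of four ways, with about 0.13 rad of turning play each way.
- stem (a joint): Turn of the valve stem, rad: 0 fully closed (the start; a hard stop), positive open, anticlockwise from above, to a stop at 1.4. Takes about 0.4 N m and stays where left. Up to about 0.4 (0.3 to 0.5, it varies) the tray holds; beyond, it sinks the faster the wider it is open: about 10 mm/s at 0.45, 25 at 0.55, 40 at 0.65, 80 at 0.9.
- tray (a joint): How far the tray has sunk, in m: 0 at the top of its stroke (the start), 0.09 when it rests on its stops. It sinks under its own weight when the valve is open and stops wherever it is when the valve is closed. When down, its underside is 128 mm above the worktop: turn the key on a side where the hand stays clear of the tray.
- tray_floor (a point): Centre of the tray's inner floor, 229 mm above the worktop when raised; axes as the lift's. The dish and the vial stand on this floor.
- kidney_dish: Stainless kidney dish, 97 x 197 x 35 mm, standing on the tray; origin at the centre of its underside.
- vial_blue_4: White vial with a cap, 25 mm in diameter and 53 mm tall, standing upright in a corner of the tray; origin at the centre of its underside, z along its axis.
Mind the look-alikes: they are no part of the job. What is shaped like the vial_blue_4 but green is not meant.

How it is judged (in metres and radians):
On the way, in this order (a step that is already met when the one before it is completed fails the run):
1. the key sits fully home on the valve stem and has been let go (horizontal distance between crank_key and valve_seat below 0.004 m and z of crank_key in the frame of valve_seat below 0.005 m and angle between crank_key's own z axis and vertical below 0.12 rad and contact force between the fingers and crank_key below 0.2 N), for 0.2 s.
2. the valve has been opened with the hand at the key's knob, the key still home (horizontal distance between crank_key and valve_seat below 0.004 m and z of crank_key in the frame of valve_seat below 0.005 m and angle between crank_key's own z axis and vertical below 0.12 rad and value of joint stem above 0.2 rad and distance between the grasp point and knob_grip below 0.06 m), for 0.1 s.
3. the tray has come down onto its stops (value of joint tray above 0.086 m), for 0.2 s.
At the end, for the whole second after the job is handed in: The tray is down on its stops (within 4 mm) and still, the valve is closed (within 0.08 rad), the key sits home on the stem (within 4 mm sideways and 5 mm in height, upright within 0.12 rad), and the dish and the vial stand upright on the tray (value of joint tray above 0.086 m and velocity of joint tray below 0.004 m/s and value of joint stem below 0.08 rad and horizontal distance between crank_key and valve_seat below 0.004 m and z of crank_key in the frame of valve_seat below 0.005 m and angle between crank_key's own z axis and vertical below 0.12 rad and angle between vial_blue_4's own z axis and vertical below 0.2 rad and z of vial_blue_4 in the frame of tray_floor between -0.01 and 0.01 m and z of kidney_dish in the frame of tray_floor between -0.01 and 0.01 m and angle between kidney_dish's own z axis and vertical below 0.15 rad); the robot touches nothing.
It fails at once if the tray sinks faster than 60 mm/s (velocity of joint tray above 0.06 m/s).
It fails at once if the vial on the tray is tipped (angle between vial_blue_4's own z axis and vertical above 0.5 rad).
It fails at once if the robot itself presses on the lift or its tray with more than 5 N (contact force between any of the arm, the fingers and lift above 5 N).
It also fails if it takes over 72 s, if anything falls off the work surface, if the arm or the gripper's body presses on something with over 40 N, if the wrist force passes 120 N, or if a joint passes its speed limit or range.

## Working session

There is one attempt and no reset: what is moved stays moved. The work goes in short steps, Python scripts to look and compute and a tool call to move; the robot and the scene stay as the last step left them, time stands still between calls to the robot, and variables do not carry over. Pictures are saved under pics/ and viewed, at most 10 in all, crops included, and the job is handed in when it is done.

Besides the shell and the picture viewer there is one more tool, called after "Emit:" as a command line: name --pt "numbers of a row" for each row, then --argument value for the rest. servo_tool: Moves the arm, as the interface text tells. Its arguments: {"type":"object","properties":{"moves":{"type":"array","items":{"type":"array","items":{"type":"number"}}},"claw":{"type":"number"},"force":{"type":"number"}},"required":["moves"]}

```bash
mkdir -p pics
cat > h.py <<'E'
from workcell import *
import numpy as np, cv2
def K(c): return np.array([[c['fx'],0,c['cx']],[0,c['fy'],c['cy']],[0,0,1.]])
def ray(name,uv,obs=None):
    c=get_calibration(name); d=np.linalg.inv(K(c))@np.array([uv[0],uv[1],1.])
    if 'rvec' in c:
        R=cv2.Rodrigues(np.array(c['rvec'],float))[0]; t=np.array(c['tvec'],float).ravel()
        return -R.T@t, R.T@d
    T=np.array(c['tool_from_camera']); o=obs or get_obs()
    from scipy.spatial.transform import Rotation as Ro
    Rt=Ro.from_euler('xyz',o['tcp_rot'],degrees=True).as_matrix()
    return Rt@T[:3,3]+np.array(o['ee_pos']), Rt@T[:3,:3]@d
def onz(name,uv,z,obs=None):
    o,d=ray(name,uv,obs); return o+d*(z-o[2])/d[2]
def proj(name,P):
    c=get_calibration(name)
    return cv2.projectPoints(np.array(P,float).reshape(-1,3),np.array(c['rvec'],float),np.array(c['tvec'],float),K(c),None)[0].reshape(-1,2)
E
python3 - <<'E'
from h import *
o=get_obs();print(o)
t=camera('top');s=camera('side')
np.save('t.npy',t);np.save('s.npy',s)
cv2.imwrite('pics/a.png',cv2.resize(t,(800,600))[:,:,::-1]);cv2.imwrite('pics/b.png',cv2.resize(s,(800,600))[:,:,::-1])
for n in('top','side'):print(n,get_calibration(n),ray(n,(256,192)))
print(get_calibration('wrist'))
E
```

```text
{'time': 0.0, 'q': array([-6.86395266e+01,  5.01108026e+00,  1.00354016e+01,  9.51001956e+01,
       -1.05992898e-03,  8.99998579e+01]), 'qd': array([ 0.02558634,  0.00313353,  0.03833042, -0.11969659, -0.04429891,
       -0.04912744]), 'joint_efforts': array([-4.23579368e-04, -5.20393074e+01,  4.64796960e+01,  1.66332547e-02,
        2.83286192e-05,  2.62540760e-05]), 'ee_pos': array([ 0.20024079, -0.51200817,  0.23059175]), 'tcp_rot': array([-1.79924126e+02,  1.05973982e-03,  2.13606169e+01]), 'wrist_force': array([-0.70995183,  0.64644127,  0.25329524]), 'torque': array([-0.00341113, -0.00507336,  0.05293692]), 'grasp_force': 0.0, 'opening': 0.0858728413873378}
top {'fx': 491.2659171224382, 'fy': 491.2659171224382, 'cx': 247.07726613931698, 'cy': 190.37647162192326, 'rvec': array([ 2.15356211, -2.11175713,  0.17071991]), 'tvec': array([-0.08152607,  0.62906863,  1.16085963])} (array([ 0.43120755, -0.07771057,  1.24819471]), array([ 0.16146594, -0.01118836, -0.98698753]))
side {'fx': 482.1818928971763, 'fy': 482.1818928971763, 'cx': 265.5448481024726, 'cy': 191.48827167725884, 'rvec': array([ 2.00315809, -0.20859948,  0.16534925]), 'tvec': array([-0.60441873,  0.17166959,  1.22416307])} (array([ 0.34565786, -1.13911034,  0.69015646]), array([ 0.1899635 ,  0.88441325, -0.42675524]))
{'fx': 270.59683662220937, 'fy': 270.59683662220937, 'cx': 254.66553908113198, 'cy': 189.4831123891953, 'tool_from_camera': array([[ 1.18297227e-03, -9.54684588e-01, -2.97617101e-01,
         7.60962703e-02],
       [ 9.99999222e-01,  1.01190986e-03,  7.28844548e-04,
         1.51580261e-04],
       [-3.94654977e-04, -2.97617732e-01,  9.54685042e-01,
        -1.43222308e-01],
       [ 0.00000000e+00,  0.00000000e+00,  0.00000000e+00,
         1.00000000e+00]])}
```

View pics/a.png

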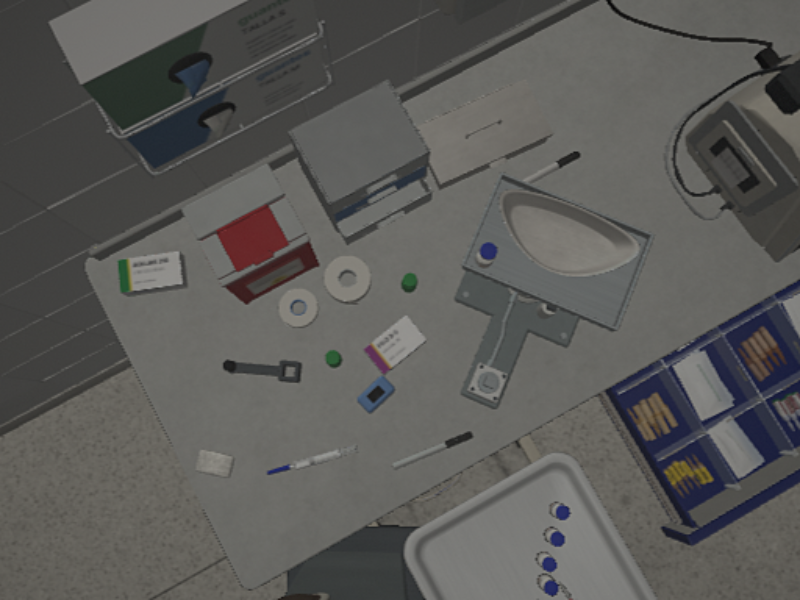

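View pics/b.png

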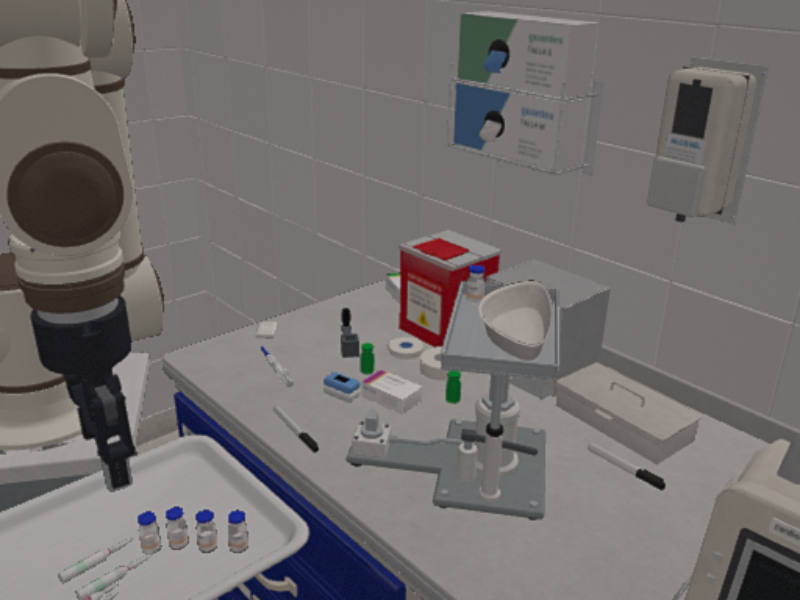

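The top view shows the dark crank key with its hub at about (290,371) and knob at (230,367). The valve block is at (488,382), and the blue-capped vial at (488,252) and the dish are on the tray. The green vials at (409,282) and (333,358) and the blue vials on the other tray at (555,540) are decoys. I'll measure the key and the block next.

Run:
```python
from h import *
t=np.load('t.npy');s=np.load('s.npy')
g=t.max(2).astype(int)
m=np.zeros(g.shape,np.uint8); m[215:255,135:205]=(g[215:255,135:205]<75)
n,l,st,ce=cv2.connectedComponentsWithStats(m); i=1+st[1:,4].argmax(); print(st[i],ce[i])
m=(l==i).astype(np.uint8)
ys,xs=np.nonzero(m)
cnt=max(cv2.findContours(m,0,2)[0],key=cv2.contourArea)
for z in(0,.01,.034):
  for uv in ((290/1.5625,371/1.5625),(230/1.5625,367/1.5625),(488/1.5625,382/1.5625)):print(z,onz('top',uv,z).round(4))
a=cv2.resize(t[210:260,130:210],(800,500),interpolation=cv2.INTER_CUBIC)
b=cv2.resize(t[225:265,285:345],(600,400),interpolation=cv2.INTER_CUBIC)
c=cv2.resize(s[180:300,200:300],(500,600),interpolation=cv2.INTER_CUBIC)
o=np.zeros((600,800,3),np.uint8); o[:250,:400]=cv2.resize(a,(400,250)); o[250:530,:420]=cv2.resize(b,(420,280)); o[:456,420:]=cv2.resize(c,(380,456))
o=np.clip(o.astype(int)*1.6,0,255).astype(np.uint8)
cv2.imwrite('pics/c.png',o[:,:,::-1])
```

```text
[143 230  50  15 387] [169.7881137  236.19379845]
0 [0.5152 0.0847 0.    ]
0 [0.5198 0.1825 0.    ]
0 [ 0.5037 -0.2365  0.    ]
0.01 [0.5145 0.0834 0.01  ]
0.01 [0.519  0.1804 0.01  ]
0.01 [ 0.5032 -0.2352  0.01  ]
0.034 [0.5129 0.0803 0.034 ]
0.034 [0.5173 0.1754 0.034 ]
0.034 [ 0.5018 -0.2322  0.034 ]
```

View pics/c.png

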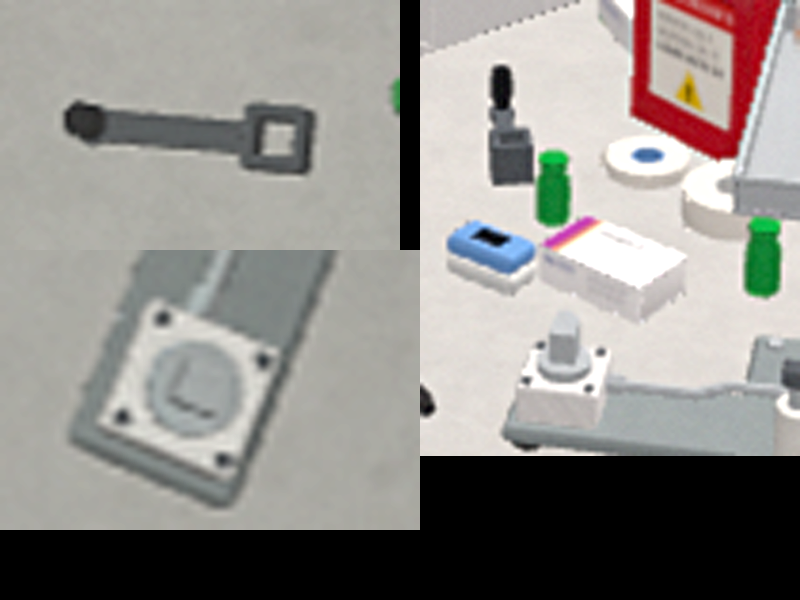

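The enlarged crop confirms the key: it is the only dark steel square hub with a hole, and it has an arm and a black upright knob. Its hub is at full-frame (185.6,237.8) and its knob at (147.2,234.2). The stem is at (312.7,245.1), on the lift's white block. I'm moving above the hub.

Units first: shifts go in shares of 100 cm and turns go in shares of 2 rad. So 59.2 cm is 0.592, 31.3 cm is 0.313, 1.145 rad is 0.5725.

Emit:
servo_tool --pt "0.313 0.592 -0.08 0.5725" --pt "0.313 0.592 -0.08 0.5725" --pt "0.313 0.592 -0.08 0.5725" --pt "0.313 0.592 -0.08 0.5725" --pt "0.313 0.592 -0.08 0.5725" --pt "0.313 0.592 -0.08 0.5725" --pt "0.313 0.592 -0.08 0.5725" --pt "0.313 0.592 -0.08 0.5725" --pt "0.313 0.592 -0.08 0.5725" --pt "0.313 0.592 -0.08 0.5725" --pt "0.313 0.592 -0.08 0.5725" --pt "0.313 0.592 -0.08 0.5725" --pt "0.313 0.592 -0.08 0.5725" --pt "0.313 0.592 -0.08 0.5725" --pt "0.313 0.592 -0.08 0.5725" --pt "0.313 0.592 -0.08 0.5725" --pt "0.313 0.592 -0.08 0.5725" --pt "0.313 0.592 -0.08 0.5725" --pt "0.313 0.592 -0.08 0.5725" --pt "0.313 0.592 -0.08 0.5725" --claw 0 --force 40

```text
time: 1.77
ee_pos: [0.5129, 0.0789, 0.1514]
tcp_rot: [-180.0, 0.0, 86.9]
wrist_force: [-0.1, 0.1, 0.4]
opening: 0.0848
grasp_force: 0.0
```

Run:
```python
from h import *
o=get_obs();print(o['time'],o['ee_pos'],o['tcp_rot'],o['q'])
w=camera('wrist');np.save('w1.npy',w);import pickle;pickle.dump(o,open('o1.pkl','wb'))
cv2.imwrite('pics/d.png',np.clip(cv2.resize(w,(800,600)).astype(int)*1.5,0,255).astype(np.uint8)[:,:,::-1])
```

```text
1.7667 [0.51289224 0.07888242 0.15135108] [-1.79980153e+02  2.01872243e-02  8.69253734e+01] [ 8.75215230e+00 -1.30223540e-01 -4.04982911e+00  8.61039576e+01
 -1.56909525e-02  1.01826786e+02]
```

View pics/d.png

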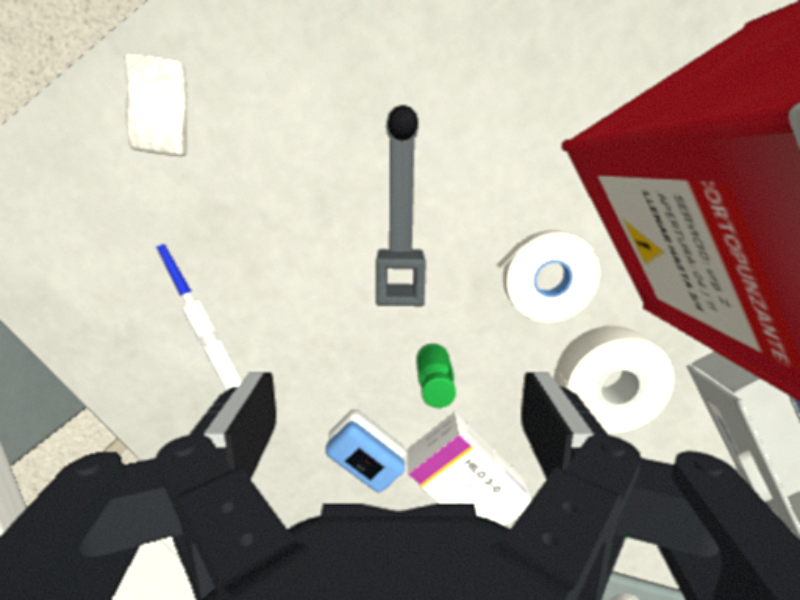

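The wrist view shows the key with its hub at about (401,280), lower edge at row 305, and its knob at (402,122). The arm runs along image up. I'll refine the pose with masks.

Run:
```python
from h import *
import pickle
o=pickle.load(open('o1.pkl','rb'));w=np.load('w1.npy');g=w.max(2)
r=[(y,np.nonzero(g[y,235:280]<100)[0]+235) for y in range(64,202,4)]
for y,x in r: print(y,(x.min(),x.max(),len(x)) if len(x) else '')
for uv in((256.5,195.5),(256.7,175)):print(uv,onz('wrist',uv,.034,o))
col=g[140:205,256];print(col)
print('arm', onz('wrist',(256.5,150),.01,o),onz('wrist',(257,100),.01,o),'knob',onz('wrist',(257.3,78),.044,o))
for u in(241.5,272.5):print(onz('wrist',(u,185),.034,o))
```

```text
64 
68 (np.int64(253), np.int64(262), 10)
72 (np.int64(249), np.int64(265), 17)
76 (np.int64(248), np.int64(267), 20)
80 (np.int64(247), np.int64(267), 21)
84 (np.int64(248), np.int64(266), 19)
88 (np.int64(250), np.int64(264), 15)
92 (np.int64(249), np.int64(264), 16)
96 (np.int64(249), np.int64(264), 16)
100 (np.int64(249), np.int64(264), 16)
104 (np.int64(249), np.int64(264), 16)
108 (np.int64(250), np.int64(263), 14)
112 (np.int64(249), np.int64(263), 15)
116 (np.int64(249), np.int64(263), 15)
120 (np.int64(249), np.int64(263), 15)
124 (np.int64(250), np.int64(263), 14)
128 (np.int64(249), np.int64(263), 15)
132 (np.int64(250), np.int64(263), 14)
136 (np.int64(250), np.int64(263), 14)
140 (np.int64(250), np.int64(263), 14)
144 (np.int64(250), np.int64(263), 14)
148 (np.int64(249), np.int64(263), 15)
152 (np.int64(249), np.int64(263), 15)
156 (np.int64(249), np.int64(262), 14)
160 (np.int64(242), np.int64(269), 28)
164 (np.int64(241), np.int64(271), 31)
168 (np.int64(241), np.int64(271), 31)
172 (np.int64(241), np.int64(271), 15)
176 (np.int64(241), np.int64(271), 14)
180 (np.int64(241), np.int64(271), 15)
184 (np.int64(241), np.int64(271), 31)
188 (np.int64(241), np.int64(271), 31)
192 (np.int64(241), np.int64(270), 30)
196 
200 
(256.5, 195.5) [0.51434502 0.06693605 0.034     ]
(256.7, 175) [0.51562536 0.0883545  0.034     ]
[ 77  78  76  77  75  76  75  77  77  75  74  77  77  77  77  78  77  76
  79  77  73  60  52  52  53  62  76  78  77  71  64  73 126 159 162 161
 159 160 161 161 155 113  65  49  52  53  52  54  52  57  75  77  76  70
  63  89 153 163 158 158 156 157 158 158 159]
arm [0.5166301 0.1093641 0.01     ] [0.51965173 0.15929832 0.01      ] knob [0.52051545 0.17666303 0.044     ]
[0.49987312 0.07882501 0.034     ]
[0.53093935 0.07719818 0.034     ]
```

To row units: -14.3 cm is -0.143, -12.5 cm is -0.125.

Emit:
servo_tool --pt "0.0025 0.0041 -0.03 0" --pt "0.0025 0.0041 -0.07 0" --pt "0.0025 0.0041 -0.1 0" --pt "0.0025 0.0041 -0.125 0" --pt "0.0025 0.0041 -0.143 0" --pt "0.0025 0.0041 -0.143 0" --pt "0.0025 0.0041 -0.143 0" --claw 0.3

```text
time: 2.4
ee_pos: [0.5152, 0.0828, 0.0084]
tcp_rot: [-179.9, 0.0, 86.9]
wrist_force: [0.9, -0.1, 0.4]
opening: 0.0596
grasp_force: 0.0
```

Emit:
servo_tool --pt "0 0 0 0" --pt "0 0 0 0" --pt "0 0 0 0" --pt "0 0 0 0" --pt "0 0 0 0" --pt "0 0 0 0" --pt "0 0 0 0" --pt "0 0 0 0" --claw 1 --force 60

```text
time: 3.07
ee_pos: [0.517, 0.0838, 0.0105]
tcp_rot: [179.8, -0.0, 87.0]
wrist_force: [-1.4, -1.3, 7.5]
opening: 0.0309
grasp_force: 60.7
```

To row units: -29.5 cm is -0.295, -28 cm is -0.28, -0.38 rad is -0.19.

Emit:
servo_tool --pt "0 0 0.02 0" --pt "0 0 0.05 0" --pt "0 0 0.09 0" --pt "0 -0.03 0.13 0" --pt "-0.02 -0.06 0.14 -0.05" --pt "-0.04 -0.1 0.14 -0.1" --pt "-0.06 -0.14 0.14 -0.15" --pt "-0.08 -0.18 0.14 -0.19" --pt "-0.105 -0.22 0.14 -0.19" --pt "-0.105 -0.25 0.14 -0.19" --pt "-0.105 -0.28 0.14 -0.19" --pt "-0.105 -0.295 0.14 -0.19" --pt "-0.105 -0.295 0.14 -0.19" --pt "-0.105 -0.295 0.14 -0.19" --pt "-0.105 -0.295 0.14 -0.19"

```text
time: 4.32
ee_pos: [0.4108, -0.2107, 0.1486]
tcp_rot: [180.0, -0.0, 65.2]
wrist_force: [0.3, 0.1, -3.4]
opening: 0.0309
grasp_force: 60.7
```

Run:
```python
from h import *
o=get_obs();print(o['time'],o['ee_pos'],o['tcp_rot'],o['grasp_force'],o['opening'])
w=camera('wrist');np.save('w2.npy',w);import pickle;pickle.dump(o,open('o2.pkl','wb'))
cv2.imwrite('pics/e.png',np.clip(cv2.resize(w,(800,600)).astype(int)*1.3,0,255).astype(np.uint8)[:,:,::-1])
```

```text
4.3167 [ 0.41079659 -0.2107305   0.14860729] [ 1.79994694e+02 -1.42590987e-02  6.51883404e+01] 60.72024464607239 0.03089303791870255
```

View pics/e.png

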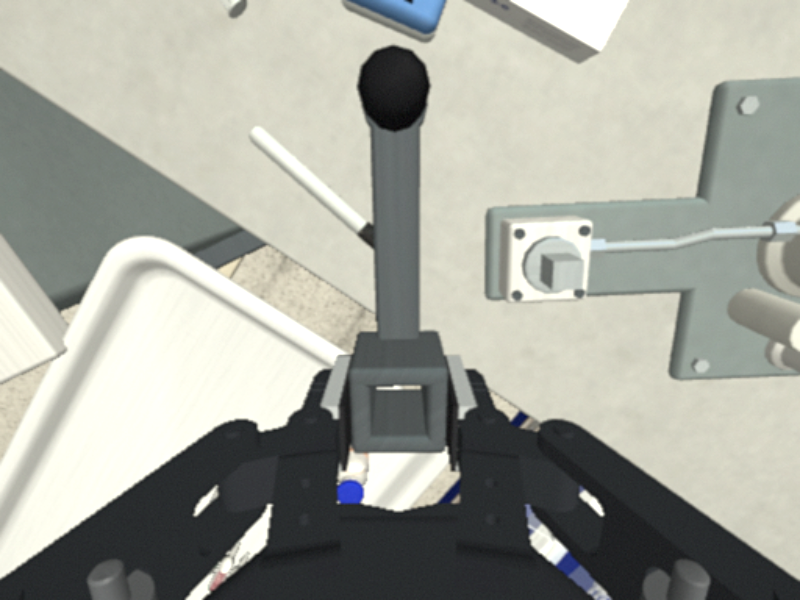

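The wrist view shows the key held straight in the fingers, hub at (398,400) and knob at (394,85). The valve stem is at about (565,268), and the base tongue is nearly aligned with the image axes. I'll take an enlarged crop to get the stem's yaw and centre.

Run:
```python
from h import *
w=np.load('w2.npy')
c=cv2.resize(w[130:200,310:390],(800,700),interpolation=cv2.INTER_CUBIC)
a=cv2.resize(c,(600,525)); 
a=np.clip((a.astype(int)-60)*1.5,0,255).astype(np.uint8)
h=cv2.resize(w[200:300,215:295],(200,250)); o=np.zeros((525,800,3),np.uint8);o[:,:600]=a;o[:250,600:]=np.clip(h.astype(int)*1.8,0,255)
cv2.imwrite('pics/f.png',o[:,:,::-1])
```

```text
(no output)
```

View pics/f.png

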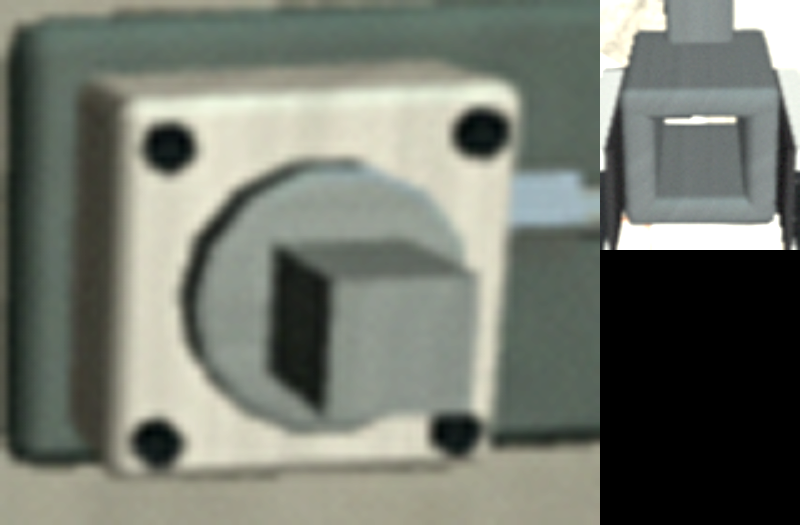

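Run:
```python
from h import *
import pickle
o=pickle.load(open('o2.pkl','rb'))
q=lambda x,y:(310+x/7.5-.5+.07,130+y/7.5-.5+.07)
P=lambda uv,z:onz('wrist',uv,z,o)
b=[P(q(*p),.042)[:2] for p in((170,147),(480,131),(158,443),(456,434))]
ang=lambda v:np.degrees(np.arctan2(v[1],v[0]))
print('bolts',np.mean(b,0),ang(b[1]-b[0]),ang(b[3]-b[2]),ang(b[0]-b[2])-90,ang(b[1]-b[3])-90)
print('gland',P(q(332,294),.05))
s=[P(q(*p),.071)[:2] for p in((330,275),(475,272),(322,412),(472,408))]
print('stem',np.mean(s,0),ang(s[1]-s[0]),ang(s[3]-s[2]),ang(s[0]-s[2])-90,ang(s[1]-s[3])-90,np.linalg.norm(s[1]-s[0]),np.linalg.norm(s[0]-s[2]))
yaw=np.radians(o['tcp_rot'][2]);tx=np.array([np.cos(yaw),np.sin(yaw)]);ty=np.array([np.sin(yaw),-np.cos(yaw)])
w=np.load('w2.npy');g=w.max(2).astype(int);print(g[280:295,256],g[270,215:300])
zt=o['ee_pos'][2]-.0105+.034
for n,p,z in(('far',(256,288.5),zt),('L',(225.5,275),zt),('R',(285,275),zt),('knob',(394/1.5625,85/1.5625),zt+.012)):
  d=P(p,z)[:2]-o['ee_pos'][:2];print(n,d@tx,d@ty)
```

```text
bolts [ 0.50214023 -0.23215336] -21.77435457174433 -22.930784074854902 -22.179127063069515 -21.799965642424212
gland [ 0.50197558 -0.23032185  0.05      ]
stem [ 0.50196051 -0.23112642] -23.53329004250396 -23.150014405250257 -21.795163938736593 -18.558320876470717 0.016057273947095 0.01586064718123861
[ 88  87  87  83  83  82  78  77  67 112 199 214 210 207 203] [35 35 36 38 40 34 26 22 24 36 58 71 78 80 78 79 81 82 80 79 79 76 63 58
 62 63 64 65 65 64 64 62 66 67 66 69 65 67 64 66 66 66 66 65 66 66 67 66
 65 65 66 65 67 66 67 65 58 46 53 62 68 78 77 78 80 81 80 81 81 73 51 23
 14 17 27 38 39 37 32 32 35 33 35 38 35]
far -0.015666923722571363 0.0010321614046910558
L -0.0074785182237663015 -0.01467052839350203
R -0.007444478844329228 0.015920541112125083
knob 0.0933939737354201 -0.0007005105262829063
```

To row units: 9.1 cm is 0.091, -6.8 cm is -0.068, 0.04 rad is 0.02.

Emit:
servo_tool --pt "0.03 -0.007 0 0.01" --pt "0.06 -0.013 0 0.02" --pt "0.091 -0.02 0 0.02" --pt "0.091 -0.02 -0.02 0.02" --pt "0.091 -0.02 -0.04 0.02" --pt "0.091 -0.02 -0.055 0.02" --pt "0.091 -0.02 -0.06 0.02" --pt "0.091 -0.02 -0.064 0.02" --pt "0.091 -0.02 -0.068 0.02" --pt "0.091 -0.02 -0.068 0.02"

```text
time: 5.2
ee_pos: [0.502, -0.2308, 0.0806]
tcp_rot: [180.0, -0.0, 67.5]
wrist_force: [-0.5, 0.0, -3.0]
opening: 0.0309
grasp_force: 61.3
```

To row units: -1.2 cm is -0.012, -0.8 cm is -0.008.

Emit:
servo_tool --pt "0 0 -0.004 0" --pt "0 0 -0.008 0" --pt "0 0 -0.012 0" --pt "0 0 -0.012 0"

```text
time: 5.53
ee_pos: [0.5015, -0.231, 0.0675]
tcp_rot: [-180.0, -0.0, 67.5]
wrist_force: [0.6, 0.1, -3.7]
opening: 0.0312
grasp_force: 61.3
```

To row units: -0.75 cm is -0.0075, -0.6 cm is -0.006.

Emit:
servo_tool --pt "0 0 -0.003 0" --pt "0 0 -0.006 0" --pt "0 0 -0.0075 0" --pt "0 0 -0.0075 0" --pt "0 0 -0.0075 0"

```text
time: 5.95
ee_pos: [0.5018, -0.2311, 0.0608]
tcp_rot: [180.0, -0.0, 67.5]
wrist_force: [0.2, 0.4, -3.5]
opening: 0.0309
grasp_force: 61.5
```

To row units: -0.2 cm is -0.002, -0.1 cm is -0.001.

Emit:
servo_tool --pt "0 0 -0.001 0" --pt "0 0 -0.002 0" --pt "0 0 -0.002 0"

```text
time: 6.2
ee_pos: [0.5019, -0.2312, 0.0605]
tcp_rot: [179.9, 0.0, 67.5]
wrist_force: [-5.4, 2.8, 10.3]
opening: 0.0307
grasp_force: 63.1
```

Contact came at the home height, so I'm releasing.

To row units: 0.15 cm is 0.0015.

Emit:
servo_tool --pt "0 0 0.0015 0" --pt "0 0 0.0015 0" --pt "0 0 0.0015 0" --pt "0 0 0.0015 0" --pt "0 0 0.0015 0" --pt "0 0 0.0015 0" --claw 0.3

```text
time: 6.7
ee_pos: [0.5018, -0.2311, 0.0601]
tcp_rot: [-180.0, -0.0, 67.5]
wrist_force: [0.1, -0.0, 0.2]
opening: 0.0598
grasp_force: 0.0
```

To row units: 11 cm is 0.11, 9 cm is 0.09.

Emit:
servo_tool --pt "0 0 0.01 0" --pt "0 0 0.03 0" --pt "0 0 0.06 0" --pt "0 0 0.09 0" --pt "-0.03 0.013 0.11 0" --pt "-0.06 0.026 0.11 0" --pt "-0.08 0.034 0.11 0" --pt "-0.08 0.034 0.11 0" --pt "-0.08 0.034 0.11 0"

```text
time: 7.45
ee_pos: [0.4216, -0.1971, 0.1716]
tcp_rot: [179.9, 0.0, 67.5]
wrist_force: [0.1, 0.2, 0.1]
opening: 0.0597
grasp_force: 0.0
```

Run:
```python
from h import *
o=get_obs();print(o['time'],o['ee_pos'],o['tcp_rot'],o['wrist_force'])
w=camera('wrist');s=camera('side');np.save('w3.npy',w);np.save('s3.npy',s);import pickle;pickle.dump(o,open('o3.pkl','wb'))
O=np.zeros((600,800,3),np.uint8);O[:375,:500]=cv2.resize(w,(500,375));O[:450,500:]=cv2.resize(s[180:330,210:310],(300,450));
cv2.imwrite('pics/g.png',np.clip(O.astype(int)*1.4,0,255).astype(np.uint8)[:,:,::-1])
```

```text
7.45 [ 0.42159395 -0.19706454  0.17157302] [1.79874421e+02 5.47057692e-03 6.74763754e+01] [0.06390259 0.24064061 0.13444327]
```

View pics/g.png

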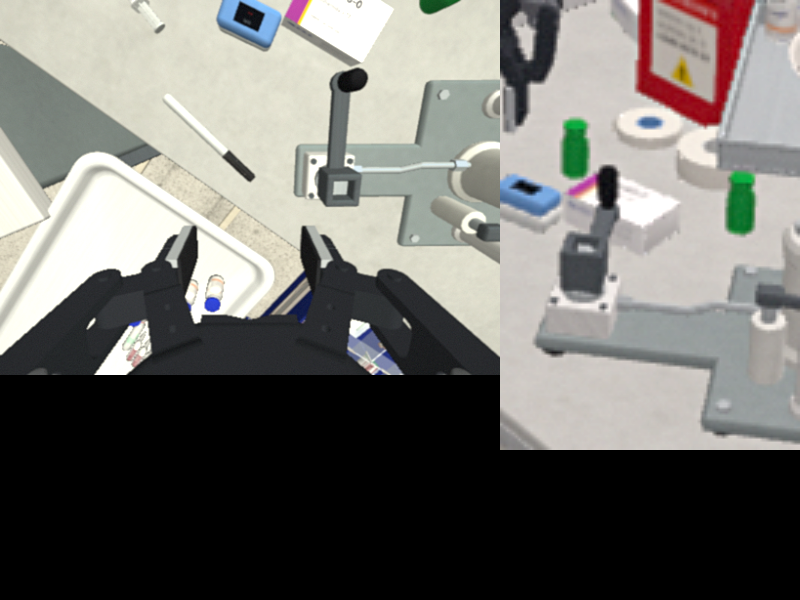

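The key sits home on the stem, with its hub down on the gland and the block's bolts visible around it. The knob top is at about (352,80) in the left panel. I'll measure the knob.

Run:
```python
from h import *
import pickle
o=pickle.load(open('o3.pkl','rb'));w=np.load('w3.npy')
m=np.zeros(w.shape[:2],np.uint8);m[60:105,330:395]=w[60:105,330:395].max(2)<45
n,l,st,ce=cv2.connectedComponentsWithStats(m);i=1+st[1:,4].argmax();print(st[i],ce[i])
# knob: dark component spans sides from z=.07..098
P=onz('wrist',ce[i],.084,o);c=np.array([.502,-.2312]);d=P[:2]-c
print(P,np.linalg.norm(d),np.degrees(np.arctan2(d[1],d[0])))
a=np.radians(np.array([66,67,68,69]));print(np.c_[c[0]+.095*np.cos(a),c[1]+.095*np.sin(a)])
ys,xs=np.nonzero(l==i);right=onz('wrist',(xs.max(),ys[xs==xs.max()].mean()),.09,o);print(right)
```

```text
[346  70  30  25 560] [360.2375      82.10535714]
[ 0.53535646 -0.14304761  0.084     ] 0.09425230657322814 69.27358682643477
[[ 0.54063998 -0.14441318]
 [ 0.53911946 -0.14375204]
 [ 0.53758763 -0.14311753]
 [ 0.53604496 -0.14250986]]
[ 0.54431639 -0.1448193   0.09      ]
```

To row units: 11.45 cm is 0.1145, 5.45 cm is 0.0545, 0.02 rad is 0.01.

Emit:
servo_tool --pt "0.038 0.018 0 0.01" --pt "0.076 0.036 0 0.01" --pt "0.1145 0.0545 0 0.01" --pt "0.1145 0.0545 -0.03 0.01" --pt "0.1145 0.0545 -0.06 0.01" --pt "0.1145 0.0545 -0.085 0.01" --pt "0.1145 0.0545 -0.105 0.01" --pt "0.1145 0.0545 -0.105 0.01" --pt "0.1145 0.0545 -0.105 0.01"

```text
time: 8.3
ee_pos: [0.5361, -0.1425, 0.0643]
tcp_rot: [-179.9, 0.0, 68.6]
wrist_force: [0.4, -0.7, 0.8]
opening: 0.06
grasp_force: 0.0
```

Emit:
servo_tool --pt "0 0 0 0" --pt "0 0 0 0" --pt "0 0 0 0" --pt "0 0 0 0" --pt "0 0 0 0" --pt "0 0 0 0" --pt "0 0 0 0" --pt "0 0 0 0" --pt "0 0 0 0" --claw 1 --force 30

```text
time: 9.05
ee_pos: [0.5366, -0.1425, 0.0656]
tcp_rot: [180.0, -0.0, 68.6]
wrist_force: [2.0, 2.6, 2.4]
opening: 0.0167
grasp_force: 29.3
```

Run:
```python
from h import *
s=camera('side');np.save('s4.npy',s)
# predicted tray rim / cap positions vs sink
print(proj('side',[[.502+.18*np.cos(np.radians(-22)),-.231+.18*np.sin(np.radians(-22)),z] for z in(.246,.2,.156)]))
def blue(im):
    h=cv2.cvtColor(im,cv2.COLOR_RGB2HSV);m=((h[:,:,0]>105)&(h[:,:,0]<130)&(h[:,:,1]>150)&(h[:,:,2]>60)).astype(np.uint8)
    n,l,st,ce=cv2.connectedComponentsWithStats(m);return [(st[k].tolist(),ce[k].round(1)) for k in range(1,n) if st[k,4]>15]
print(blue(s)); print(blue(camera('top')))
```

```text
[[323.29964442 203.77863293]
 [321.67634903 223.28635637]
 [320.18105529 241.25583806]]
[([300, 170, 10, 5, 43], array([304.7, 171.9])), ([112, 251, 148, 133, 3604], array([196.2, 345.7])), ([107, 325, 10, 8, 60], array([111.2, 328.4])), ([126, 326, 10, 9, 61], array([130.5, 330.1])), ([147, 327, 10, 8, 61], array([151.1, 330.6])), ([89, 328, 10, 8, 63], array([ 93.3, 331.6])), ([140, 376, 18, 8, 76], array([149.4, 380.9]))]
[([308, 156, 9, 10, 40], array([311.9, 160.1])), ([172, 298, 13, 5, 22], array([178.1, 300. ])), ([356, 324, 8, 8, 47], array([359.9, 327.3])), ([353, 341, 8, 8, 42], array([356.4, 344.2])), ([348, 357, 8, 8, 47], array([351.1, 360.6])), ([349, 372, 8, 9, 55], array([352.4, 375.6]))]
```

To row units: -3.73 cm is -0.0373, -2.78 cm is -0.0278, 0.4 rad is 0.2.

Emit:
servo_tool --pt "-0.009 0.003 0 0.05" --pt "-0.0137 0.0041 0 0.075" --pt "-0.0183 0.0051 0 0.1" --pt "-0.023 0.0058 0 0.125" --pt "-0.0278 0.0063 0 0.15" --pt "-0.0325 0.0065 0 0.175" --pt "-0.0373 0.0065 0 0.2" --pt "-0.0373 0.0065 0 0.2"

```text
time: 9.82
ee_pos: [0.4987, -0.1356, 0.0656]
tcp_rot: [180.0, -0.1, 91.7]
wrist_force: [2.4, 6.3, 3.0]
opening: 0.017
grasp_force: 29.5
```

```bash
cat >> h.py <<'E'
def cap():
    h=cv2.cvtColor(camera('side')[150:240,280:330],cv2.COLOR_RGB2HSV);m=((h[:,:,0]>105)&(h[:,:,0]<130)&(h[:,:,1]>150)&(h[:,:,2]>60)).astype(np.uint8)
    ys,xs=np.nonzero(m);return get_obs()['time'],len(xs),xs.mean()+280,ys.mean()+150
def stat():
    o=get_obs();d=o['ee_pos'][:2]-np.array([.502,-.2312])
    print('ang',np.degrees(np.arctan2(d[1],d[0])),'rad from 68.7:',np.arctan2(d[1],d[0])-np.radians(68.7),'r',np.hypot(*d),o['wrist_force'],o['torque'],o['tcp_rot'],o['ee_pos'][2],cap())
E
python3 -c "
from h import *
stat()"
```

```text
ang 91.95038542374446 rad from 68.7: 0.4057957780020378 r 0.09570080894111142 [2.40998403 6.25018138 3.01279642] [ 1.09323965 -0.50844578  0.07716181] [ 1.79963618e+02 -6.17877242e-02  9.17450883e+01] 0.06558780203952103 (9.8667, 43, np.float64(304.74418604651163), np.float64(171.88372093023256))
```

To row units: -0.95 cm is -0.0095, -0.48 cm is -0.0048, 0.1 rad is 0.05.

Emit:
servo_tool --pt "-0.0048 -0.0005 0 0.025" --pt "-0.0095 -0.001 0 0.05" --pt "-0.0095 -0.001 0 0.05" --pt "-0.0095 -0.001 0 0.05" --pt "-0.0095 -0.001 0 0.05"

```text
time: 10.28
ee_pos: [0.4895, -0.1363, 0.0655]
tcp_rot: [180.0, -0.1, 97.3]
wrist_force: [1.5, 7.8, 5.0]
opening: 0.0167
grasp_force: 29.5
```

```bash
python3 -c "
from h import *
stat()"
```

```text
ang 97.5318245768694 rad from 68.7: 0.503210268223792 r 0.09574506726121776 [1.47639233 7.80639271 5.02672021] [ 1.33033845 -0.19045064  0.06113607] [ 1.79976906e+02 -1.00830346e-01  9.73091107e+01] 0.06546234192938052 (10.3333, 43, np.float64(304.74418604651163), np.float64(171.88372093023256))
```

To row units: -0.47 cm is -0.0047, -0.09 cm is -0.0009, 0.05 rad is 0.025.

Emit:
servo_tool --pt "-0.0047 -0.0009 0 0.025" --pt "-0.0047 -0.0009 0 0.025" --pt "-0.0047 -0.0009 0 0.025" --pt "-0.0047 -0.0009 0 0.025" --pt "-0.0047 -0.0009 0 0.025"

```text
time: 10.75
ee_pos: [0.4848, -0.137, 0.0655]
tcp_rot: [180.0, -0.1, 100.2]
wrist_force: [0.4, 9.2, 4.3]
opening: 0.0166
grasp_force: 29.6
```

```bash
python3 -c "
from h import *
stat()"
```

```text
ang 100.36061835928214 rad from 68.7: 0.5525820335868383 r 0.09574052334046472 [0.3900439  9.19509792 4.2725177 ] [ 1.60107868 -0.22002082  0.00341312] [ 1.79968899e+02 -1.18833189e-01  1.00180956e+02] 0.06547194180413224 (10.8, 41, np.float64(304.8048780487805), np.float64(172.21951219512195))
```

Emit:
servo_tool --pt "0 0.0005 0 0" --pt "0 0.0005 0 0" --pt "0 0.0005 0 0" --pt "0 0.0005 0 0" --pt "0 0.0005 0 0" --pt "0 0.0005 0 0"

```text
time: 11.3
ee_pos: [0.4849, -0.137, 0.0654]
tcp_rot: [180.0, -0.1, 100.2]
wrist_force: [1.6, 5.5, 3.8]
opening: 0.0164
grasp_force: 29.5
```

```bash
python3 -c "
from h import *
stat()"
```

```text
ang 100.31026506179762 rad from 68.7: 0.5517032027564972 r 0.09579282230494192 [1.63131088 5.45843899 3.831194  ] [ 1.0699755  -0.23819509  0.03095425] [ 1.79977874e+02 -6.73032994e-02  1.00163039e+02] 0.06542336838590071 (11.35, 43, np.float64(304.5813953488372), np.float64(173.04651162790697))
```

The tray has started to sink, at about 4 mm/s. I'll open the valve a little more.

To row units: -0.93 cm is -0.0093, -0.47 cm is -0.0047, 0.1 rad is 0.05.

Emit:
servo_tool --pt "-0.0047 -0.001 0 0.025" --pt "-0.0093 -0.002 0 0.05" --pt "-0.0093 -0.002 0 0.05" --pt "-0.0093 -0.002 0 0.05" --pt "-0.0093 -0.002 0 0.05" --pt "-0.0093 -0.002 0 0.05" --pt "-0.0093 -0.002 0 0.05"

```text
time: 11.93
ee_pos: [0.4755, -0.1391, 0.0654]
tcp_rot: [180.0, -0.1, 105.8]
wrist_force: [-0.4, 5.7, 3.9]
opening: 0.017
grasp_force: 29.5
```

```bash
python3 -c "
from h import *
stat();print(cap(),cap(),cap(),cap())"
```

```text
ang 106.0728715582937 rad from 68.7: 0.6522796596171689 r 0.09589230155878606 [-0.41662459  5.66683091  3.91712177] [ 0.95928465 -0.12337048  0.10340178] [ 1.79995920e+02 -5.47641523e-02  1.05807926e+02] 0.06537595072867536 (11.9833, 42, np.float64(304.3333333333333), np.float64(177.16666666666666))
(12.0333, 41, np.float64(304.4146341463415), np.float64(177.58536585365854)) (12.0833, 44, np.float64(304.5), np.float64(178.0)) (12.1333, 42, np.float64(304.35714285714283), np.float64(178.4047619047619)) (12.1833, 43, np.float64(304.4186046511628), np.float64(178.88372093023256))
```

Sinking at about 20 mm/s, so I'll hold here.

Emit:
servo_tool --pt "0 0 0 0" --pt "0 0 0 0" --pt "0 0 0 0" --pt "0 0 0 0" --pt "0 0 0 0" --pt "0 0 0 0" --pt "0 0 0 0" --pt "0 0 0 0" --pt "0 0 0 0" --pt "0 0 0 0" --pt "0 0 0 0" --pt "0 0 0 0" --pt "0 0 0 0" --pt "0 0 0 0" --pt "0 0 0 0" --pt "0 0 0 0" --pt "0 0 0 0" --pt "0 0 0 0" --pt "0 0 0 0" --pt "0 0 0 0"

```text
time: 13.85
ee_pos: [0.4755, -0.1391, 0.0654]
tcp_rot: [180.0, -0.1, 105.8]
wrist_force: [1.3, 5.7, 4.8]
opening: 0.0171
grasp_force: 29.5
```

Emit:
servo_tool --pt "0 0 0 0" --pt "0 0 0 0" --pt "0 0 0 0" --pt "0 0 0 0" --pt "0 0 0 0" --pt "0 0 0 0" --pt "0 0 0 0" --pt "0 0 0 0" --pt "0 0 0 0" --pt "0 0 0 0" --pt "0 0 0 0" --pt "0 0 0 0" --pt "0 0 0 0" --pt "0 0 0 0" --pt "0 0 0 0" --pt "0 0 0 0" --pt "0 0 0 0" --pt "0 0 0 0" --pt "0 0 0 0" --pt "0 0 0 0"

```text
time: 15.52
ee_pos: [0.4755, -0.1391, 0.0654]
tcp_rot: [180.0, -0.1, 105.8]
wrist_force: [0.3, 6.0, 4.8]
opening: 0.0164
grasp_force: 29.5
```

```bash
python3 -c "
from h import *
stat();print(cap(),cap(),cap())"
```

```text
ang 106.06077698985717 rad from 68.7: 0.6520685695763437 r 0.0958844783687056 [0.31934885 5.96006217 4.78394578] [ 1.04624226 -0.12634533  0.03164265] [ 1.79993400e+02 -5.77966896e-02  1.05803695e+02] 0.06536298833631586 (15.5667, 39, np.float64(303.4102564102564), np.float64(205.30769230769232))
(15.6167, 37, np.float64(302.86486486486484), np.float64(205.8108108108108)) (15.6667, 39, np.float64(302.61538461538464), np.float64(206.02564102564102)) (15.7167, 38, np.float64(302.8421052631579), np.float64(206.39473684210526))
```

Emit:
servo_tool --pt "0 0 0 0" --pt "0 0 0 0" --pt "0 0 0 0" --pt "0 0 0 0" --pt "0 0 0 0" --pt "0 0 0 0" --pt "0 0 0 0" --pt "0 0 0 0" --pt "0 0 0 0" --pt "0 0 0 0" --pt "0 0 0 0" --pt "0 0 0 0"

```text
time: 16.72
ee_pos: [0.4755, -0.1391, 0.0654]
tcp_rot: [180.0, -0.1, 105.8]
wrist_force: [0.4, 5.3, 4.4]
opening: 0.0167
grasp_force: 29.5
```

```bash
python3 -c "
from h import *
stat();print(cap(),cap(),cap())"
```

```text
ang 106.06388337594127 rad from 68.7: 0.6521227862413495 r 0.09587772553044555 [0.36124174 5.28706546 4.39165449] [ 1.05925329 -0.14568505  0.01120407] [ 1.79994584e+02 -5.73911542e-02  1.05804305e+02] 0.06535533326417589 (16.7667, 37, np.float64(302.2162162162162), np.float64(208.0))
(16.8167, 37, np.float64(302.2162162162162), np.float64(208.0)) (16.8667, 37, np.float64(302.2162162162162), np.float64(208.0)) (16.9167, 37, np.float64(302.2162162162162), np.float64(208.0))
```

The tray rests on its stops: the cap has been steady at row 208.0, a drop of 36 px. Now I'll turn the valve back closed.

To row units: 6.08 cm is 0.0608, 5.18 cm is 0.0518, -0.55 rad is -0.275.

Emit:
servo_tool --pt "0.0047 0.001 0 -0.025" --pt "0.0093 0.002 0 -0.05" --pt "0.014 0.0028 0 -0.075" --pt "0.0188 0.0034 0 -0.1" --pt "0.0235 0.0038 0 -0.125" --pt "0.0283 0.0037 0 -0.15" --pt "0.033 0.0034 0 -0.175" --pt "0.0378 0.0029 0 -0.2" --pt "0.0425 0.0022 0 -0.225" --pt "0.0472 0.0012 0 -0.25" --pt "0.0518 0 0 -0.275" --pt "0.0564 -0.0014 0 -0.3" --pt "0.0608 -0.003 0 -0.325" --pt "0.0608 -0.003 0 -0.325" --pt "0.0608 -0.003 0 -0.325"

```text
time: 18.17
ee_pos: [0.5364, -0.142, 0.0652]
tcp_rot: [-179.9, -0.0, 68.6]
wrist_force: [1.7, 6.0, 4.0]
opening: 0.0167
grasp_force: 29.6
```

```bash
python3 -c "
from h import *
stat()"
```

```text
ang 68.93658419092742 rad from 68.7: 0.00412917308985028 r 0.0955883767412893 [1.66466355 5.98309313 3.9787319 ] [ 1.11348306 -0.04672676  0.09740613] [-1.79946911e+02 -4.73690716e-02  6.85585641e+01] 0.06519894606896333 (18.2167, 37, np.float64(302.2162162162162), np.float64(208.0))
```

To row units: 0.87 cm is 0.0087, 0.44 cm is 0.0044, -0.05 rad is -0.025.

Emit:
servo_tool --pt "0.0044 -0.0018 0 -0.025" --pt "0.0087 -0.0039 0 -0.05" --pt "0.0087 -0.0039 0 -0.05" --pt "0.0087 -0.0039 0 -0.05"

```text
time: 18.55
ee_pos: [0.5452, -0.1459, 0.0652]
tcp_rot: [-180.0, -0.0, 62.8]
wrist_force: [0.2, 5.1, 4.5]
opening: 0.0166
grasp_force: 29.7
```

```bash
python3 -c "
from h import *
stat()"
```

```text
ang 63.152182301672525 rad from 68.7: -0.09682768513622797 r 0.0955921430197878 [0.21422357 5.06802621 4.48064321] [ 1.01514763 -0.0811276   0.08316289] [-1.79959873e+02 -4.49126891e-02  6.28297594e+01] 0.06524597959350949 (18.6, 37, np.float64(302.2162162162162), np.float64(208.0))
```

To row units: 0.42 cm is 0.0042, -0.23 cm is -0.0023, -0.05 rad is -0.025.

Emit:
servo_tool --pt "0.0021 -0.0011 0 -0.0125" --pt "0.0042 -0.0023 0 -0.025" --pt "0.0042 -0.0023 0 -0.025" --pt "0.0042 -0.0023 0 -0.025"

```text
time: 18.93
ee_pos: [0.5492, -0.1481, 0.0652]
tcp_rot: [-179.9, -0.0, 60.0]
wrist_force: [0.5, 5.8, 4.8]
opening: 0.0172
grasp_force: 29.7
```

```bash
python3 -c "
from h import *
stat()"
```

```text
ang 60.40976847784774 rad from 68.7: -0.14469183581417822 r 0.09554634324622738 [0.51972142 5.8023893  4.75101238] [1.18146765 0.03760133 0.12520608] [-1.79941498e+02 -4.55521017e-02  5.99783177e+01] 0.06524591883474418 (18.9833, 37, np.float64(302.2162162162162), np.float64(208.0))
```

To row units: 0.4 cm is 0.004, -0.24 cm is -0.0024, -0.05 rad is -0.025.

Emit:
servo_tool --pt "0.002 -0.0012 0 -0.0125" --pt "0.004 -0.0024 0 -0.025" --pt "0.004 -0.0024 0 -0.025" --pt "0.004 -0.0024 0 -0.025"

```text
time: 19.32
ee_pos: [0.5532, -0.1505, 0.0653]
tcp_rot: [-179.9, -0.0, 57.1]
wrist_force: [0.4, 6.0, 4.5]
opening: 0.0163
grasp_force: 29.7
```

```bash
python3 -c "
from h import *
stat()"
```

```text
ang 57.60545251588228 rad from 68.7: -0.19363638261670757 r 0.09555726431630994 [0.43897184 5.97331043 4.53313926] [1.08952247 0.00685865 0.13211773] [-1.79942878e+02 -4.06513788e-02  5.71149196e+01] 0.06525440393829293 (19.3667, 37, np.float64(302.2162162162162), np.float64(208.0))
```

To row units: 0.39 cm is 0.0039, -0.27 cm is -0.0027, -0.05 rad is -0.025.

Emit:
servo_tool --pt "0.002 -0.0013 0 -0.0125" --pt "0.0039 -0.0027 0 -0.025" --pt "0.0039 -0.0027 0 -0.025" --pt "0.0039 -0.0027 0 -0.025"

```text
time: 19.7
ee_pos: [0.5564, -0.1527, 0.0651]
tcp_rot: [-179.8, -0.0, 54.3]
wrist_force: [-2.8, 8.1, 5.9]
opening: 0.0167
grasp_force: 29.9
```

```bash
python3 -c "
from h import *
stat()
s=camera('side');w=camera('wrist')
O=np.zeros((600,800,3),np.uint8);O[:375,:500]=cv2.resize(w,(500,375));O[:450,500:]=cv2.resize(s[180:330,210:310],(300,450));
cv2.imwrite('pics/i.png',np.clip(O.astype(int)*1.4,0,255).astype(np.uint8)[:,:,::-1])"
```

```text
ang 55.25271557610157 rad from 68.7: -0.2346993886491765 r 0.09548763738341026 [-2.82538006  8.10933499  5.88191029] [1.63039045 0.65726121 0.10801326] [-1.79839897e+02 -3.48573322e-02  5.42603185e+01] 0.06505547671089115 (19.75, 37, np.float64(302.2162162162162), np.float64(208.0))
```

View pics/i.png

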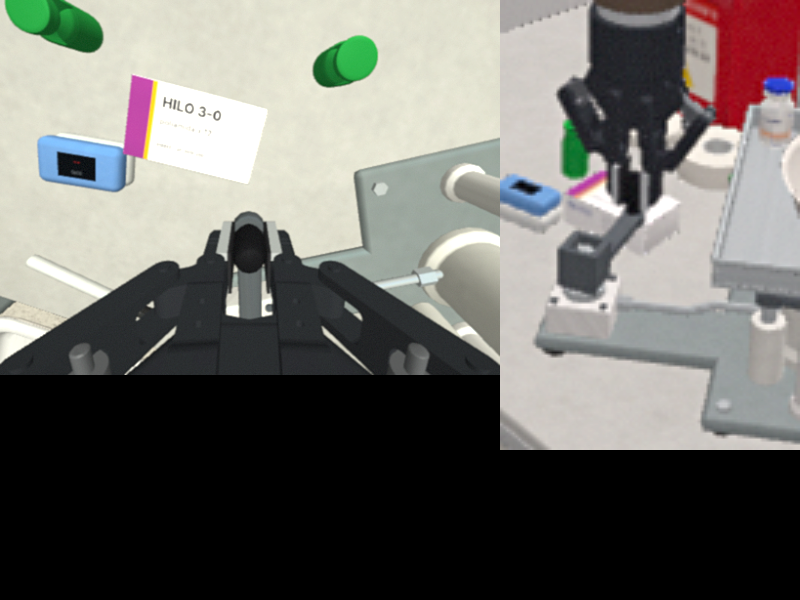

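The tray is down with the vial and dish standing on it. The key looks home, with the hand at the knob and clear of the tray. Resistance has just begun, so I'll push slightly further to confirm the stop.

To row units: 0.32 cm is 0.0032, -0.22 cm is -0.0022, -0.04 rad is -0.02.

Emit:
servo_tool --pt "0.0016 -0.0011 0 -0.01" --pt "0.0032 -0.0022 0 -0.02" --pt "0.0032 -0.0022 0 -0.02" --pt "0.0032 -0.0022 0 -0.02" --pt "0.0032 -0.0022 0 -0.02"

```text
time: 20.27
ee_pos: [0.5589, -0.1545, 0.0649]
tcp_rot: [-179.8, -0.0, 52.0]
wrist_force: [-5.3, 10.3, 6.4]
opening: 0.0169
grasp_force: 30.1
```

```bash
python3 -c "
from h import *
stat()"
```

```text
ang 53.41024767459729 rad from 68.7: -0.26685651989273684 r 0.09548170389183908 [-5.33531506 10.29584867  6.42335225] [1.93485949 1.30441866 0.12451333] [-1.79751323e+02 -9.17256526e-03  5.19900405e+01] 0.0648718396797868 (20.3167, 37, np.float64(302.2162162162162), np.float64(208.0))
```

To row units: 0.31 cm is 0.0031, -0.23 cm is -0.0023, -0.04 rad is -0.02.

Emit:
servo_tool --pt "0.0016 -0.0012 0 -0.01" --pt "0.0031 -0.0023 0 -0.02" --pt "0.0031 -0.0023 0 -0.02" --pt "0.0031 -0.0023 0 -0.02" --pt "0.0031 -0.0023 0 -0.02"

```text
time: 20.73
ee_pos: [0.5613, -0.1564, 0.0646]
tcp_rot: [-179.6, 0.0, 49.7]
wrist_force: [-8.2, 13.0, 7.3]
opening: 0.017
grasp_force: 30.3
```

```bash
python3 -c "
from h import *
stat()"
```

```text
ang 51.60480157281422 rad from 68.7: -0.298367498836148 r 0.09546217612880172 [-8.23219167 13.04335641  7.31535555] [2.37329048 2.00413664 0.16978839] [-1.79648200e+02  1.76805828e-02  4.97102878e+01] 0.0646243912049311 (20.7833, 37, np.float64(302.2162162162162), np.float64(208.0))
```

The force rises linearly to about 1 N m against the stop, so the valve is closed. I'll relax, release and retreat.

To row units: -0.6 cm is -0.006, 0.43 cm is 0.0043, 0.07 rad is 0.035.

Emit:
servo_tool --pt "-0.003 0.0022 0 0.02" --pt "-0.006 0.0043 0 0.035" --pt "-0.006 0.0043 0 0.035"

```text
time: 21.03
ee_pos: [0.5569, -0.1532, 0.0652]
tcp_rot: [-179.9, -0.0, 53.8]
wrist_force: [-0.7, 5.6, 4.4]
opening: 0.0167
grasp_force: 29.8
```

Emit:
servo_tool --pt "0 0 0 0" --pt "0 0 0 0" --pt "0 0 0 0" --pt "0 0 0 0" --pt "0 0 0 0" --pt "0 0 0 0" --claw 0.3

```text
time: 21.53
ee_pos: [0.5574, -0.1542, 0.0652]
tcp_rot: [-180.0, 0.0, 53.7]
wrist_force: [0.2, 0.5, -0.1]
opening: 0.06
grasp_force: 0.0
```

To row units: -14.5 cm is -0.145, -12 cm is -0.12, 0.25 rad is 0.125.

Emit:
servo_tool --pt "0 0 0.01 0" --pt "0 0 0.03 0" --pt "0 0 0.06 0" --pt "-0.01 0.01 0.09 0" --pt "-0.04 0.02 0.11 0" --pt "-0.08 0.02 0.12 0" --pt "-0.12 0.01 0.12 0.05" --pt "-0.145 -0.01 0.12 0.1" --pt "-0.145 -0.03 0.12 0.125" --pt "-0.145 -0.04 0.12 0.125" --pt "-0.145 -0.04 0.12 0.125" --pt "-0.145 -0.04 0.12 0.125"

```text
time: 22.53
ee_pos: [0.4128, -0.1942, 0.1854]
tcp_rot: [-180.0, -0.0, 67.9]
wrist_force: [-0.2, 1.2, -0.1]
opening: 0.0597
grasp_force: 0.0
```

```bash
python3 -c "
from h import *
import pickle
o=get_obs();print(o['ee_pos'],o['tcp_rot'],cap())
pickle.dump(o,open('o5.pkl','wb'))
s=camera('side');w=camera('wrist');np.save('w5.npy',w)
O=np.zeros((600,800,3),np.uint8);O[:375,:500]=cv2.resize(w,(500,375));O[:450,500:]=cv2.resize(s[180:330,210:310],(300,450));
cv2.imwrite('pics/j.png',np.clip(O.astype(int)*1.4,0,255).astype(np.uint8)[:,:,::-1])"
```

```text
[ 0.41277268 -0.19417106  0.18542699] [-1.79989258e+02 -1.40741504e-02  6.78746064e+01] (22.5833, 37, np.float64(302.2162162162162), np.float64(208.0))
```

View pics/j.png

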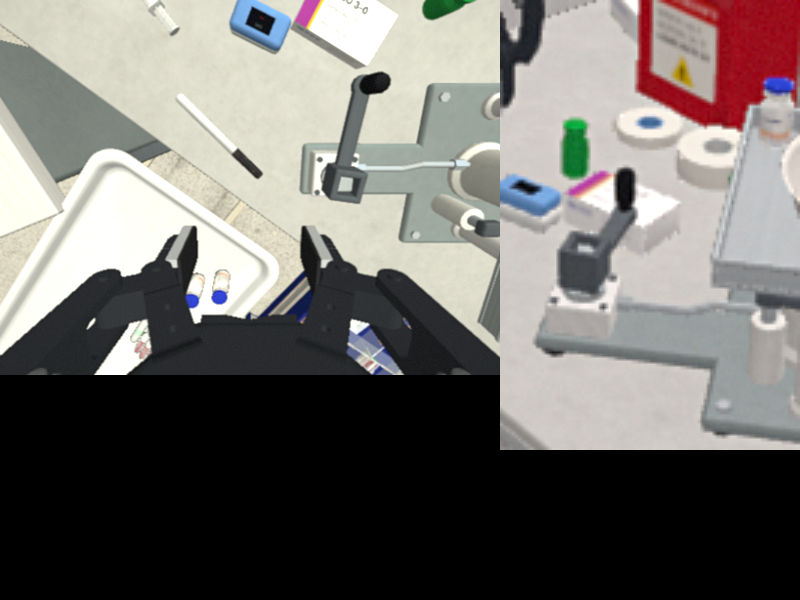

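The key sits on the stem, rotated to the closed side with its knob at (375,83) in the left panel. The vial is upright on the lowered tray. I'll do one numeric check of the hub's height and centre.

Run:
```python
from h import *
import pickle
for k in '35':
    o=pickle.load(open(f'o{k}.pkl','rb'));w=np.load(f'w{k}.npy').max(2)
    m=np.zeros(w.shape,np.uint8);m[60:225,320:400]=w[60:225,320:400]<80
    n,l,st,ce=cv2.connectedComponentsWithStats(m);i=1+st[1:,4].argmax()
    c=max(cv2.findContours((l==i).astype(np.uint8),0,2)[0],key=cv2.contourArea).reshape(-1,2)
    hub=c[c[:,1]>170]; b=hub[hub[:,1]>=hub[:,1].max()-1]
    L=hub[hub[:,0]==hub[:,0].min()].mean(0);R=hub[hub[:,0]==hub[:,0].max()].mean(0)
    print(k,st[i],[onz('wrist',p,.084,o)[:2].round(4) for p in(L,R,b.mean(0))],'width',np.linalg.norm(onz('wrist',L,.084,o)-onz('wrist',R,.084,o)))
    kn=np.zeros(w.shape,np.uint8);kn[60:110,330:410]=w[60:110,330:410]<45
    n,l,st,ce=cv2.connectedComponentsWithStats(kn);i=1+st[1:,4].argmax();P=onz('wrist',ce[i],.084,o)[:2]-[.502,-.2312]
    print('knob',np.hypot(*P),np.degrees(np.arctan2(P[1],P[0])))
s=np.load('s3.npy');s2=camera('side')
for im in(s,s2):
    g=im.max(2);print(g[255:285,238],)
```

```text
3 [ 325   70   52  141 2732] [array([ 0.4826, -0.2148]), array([ 0.5198, -0.2264]), array([ 0.4912, -0.2426])] width 0.038941212408190685
knob 0.09424973815441226 69.27513284861767
5 [ 330   74   70  134 2597] [array([ 0.4793, -0.2207]), array([ 0.5209, -0.2283]), array([ 0.5019, -0.2492])] width 0.0423197660735489
knob 0.09368629571273213 60.38405039081607
[130 133 139  81  50  49  84 147 132  81  55  52  54  54  53  53  53  54
  53  53  52  52  81 116  98 102 178 177 140 123]
[131 134 135  79  49  48  83 146 144  85  57  51  52  52  55  53  54  55
  53  53  50  52  77 118  96 103 179 178 143 123]
```

```bash
python3 -c "
from h import *
print(job_done())"
```

```text
the job is handed in; nothing more can be done
None
```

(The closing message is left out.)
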